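Hang the lift-off door of a slide-drying cabinet and reset its peak pointer

ROBOT

A 6-joint arm with a two-finger parallel gripper is mounted at the origin on the work surface. World frame = base frame: x ahead of the robot, y to its left, z up, the work surface at z = 0. Lengths are in m, angles in rad, forces in N, time in s.
With the tool pointing down it reaches from about 0.325 to 0.9 m from the base axis. Payload 6.1 kg.
Tool frame: the origin (TCP) lies midway between the tips of the shut fingers; the grasp point (between the pads) lies 19 mm behind it; z points along the fingers, y is the line along which they close (so a half turn about z gives the same grasp; the last joint's range is limited). The gripper opens to 85 mm and grips with 20 to 120 N. Pads are 22 mm wide; open, the fingers measure 114 mm over their backs; the gripper's body (76 mm by 85 mm) begins 54 mm behind the grasp point. The pads swing forward as they close: fully open they stand 13 mm farther back than shut.
Start: joints at [0.988, 0.22, 1.526, -0, 1.395, -0.126], TCP at [0.276, 0.561, 0.231] pointing down, gripper open.
Joint ranges: [-2.98, 2.98], [-0.91, 2.08], [0.09, 2.57], [-1.24, 4.39], [0.2, 2.65], [-2.68, 2.68]. Speed limits (rad/s): [2.57, 2.57, 3.01, 3.14, 3.14, 3.14].

INTERFACE

Orientations are given as a unit quaternion [x, y, z, w].
In Python, from rig import manip gives the robot as it stands. The module is installed in compiled form; this text tells all that it offers.
- The arm moves only by the tool apply_moves, never from a script. Its argument "deltas" is a list of rows, each an object with "fingers": the gripper's target within -1 to 1 (fully open at 1, half-way at 0, shut at -1); "xyz": the shift along the world's x, y, z in m, a list of three; "spin": the turn about the world's z in degrees. A call has 1 to 12 rows; each row shifts and turns the commanded pose from where the row before left it; what a row does not reach is not made up. A row lasts 1/10 s, in which the tool goes at most 50 mm and 8.59 degrees, less where a joint would pass 70% of its speed; a pose out of reach is approached as far as the arm can. A call with a gripper value outside its range is refused whole. The fingers move at their own pace and stop on an object; "grip_force" is the grip in N (left out, the last holds). Time passes only in rows, so rows that do not move let the fingers close. It gives the time, the measured TCP pose, the force, the opening and the grip force at its end, in the units of the state.
- manip.read_state(): the state, without advancing time (a new reading comes with each control period).
- manip.snapshot(name): name is "scene" or "side" or "wrist"; returns (picture, depth): 480x640x3 uint8, blue, green, red; 480x640 float32, m along the optical axis (not along the pixel's ray), 0 where there is no reading.
- manip.calibration(name): a dict with "fx", "fy", "cx", "cy" (pixels), "view" (4x4, takes a point from world to camera coordinates). Camera axes: x right, y up, looking along -z (the intrinsics and any distortion apply to the point x, -y, -z); pixel columns grow to the right and rows downward; lengths in m; the calibration is good to about 2 mm. A picture is of the moment at which its call begins: read the wrist's pose just before it. calibration takes no time and is no camera call; for the wrist camera it gives the pose at the moment of the call.
- manip.close_job(): hands the job in; it is judged then, once.
The state is a dict: "time": time; "joints": joint angles; "joint_vel": joint speeds; "joint_efforts": joint torques, N m; "eef_pos": TCP position; "eef_rot": TCP orientation; "wrist_force": force on the tool from outside, world axes, zero at the start; "wrist_torque": the same for the moment, N m; "width": finger opening in m; "finger_force": force on a finger pad.
Only numpy, scipy, OpenCV 4.12 (cv2) and the standard library are available. Lean on these libraries where they do the work, as an engineer would, in place of code of your own. Each camera call takes 0.05 s, during which the arm holds its last target. There are 200 camera calls.

TASK

The lift-off door of the slide-drying cabinet is standing in its rack: take it by the grip on its top edge and lower it gently, not letting it drop, so that both hinge knuckles go fully down onto their two pins together, with the door shut. Then turn the peak-pointer knob on the sloping panel right back to its zero stop. Leave the slide tray, the oil bottle and the computer mouse where they are.

Things in the scene. Friction and masses are not known exactly. Their poses are not given: they have to be found in the camera images.
- cabinet: White slide-drying cabinet, fixed. Origin: bench level, plane of the front face, midway across the door opening. x points into it, y to the left seen from in front, z up. Casing x 0 to 190, y -100 to 88, height 185 mm; a door seal stands 7 mm proud. With the door hung and shut, the door's axes are parallel to these and its origin lies at x -16, y 0, z 30 mm.
- seat_low (a point): Root of the lower hinge pin, on its axis at the bracket's top face: x -16, y 99, z 50 mm from the cabinet's origin, axes parallel. Upright pin, 9 mm diameter, 24 mm tall, top 7 mm tapered to 4 mm. It stands on a steel bracket 8 mm thick that stands out of the casing's left side, x -28 to 20, y 87 to 112 mm.
- seat_high (a point): Root of the upper hinge pin, same pin and bracket, 90 mm straight above seat_low. The bracket's underside is 132 mm above the bench and the lower knuckle has to pass below it: bring the door in level from the front with its knuckles 26 to 55 mm above their seats, then lower.
- door: Loose upright door, 0.25 to 0.45 kg: aluminium panel with glazed middle, 10 mm thick (x), 170 wide (y), 155 high (z); white grip block on the middle of its top edge; two steel knuckles beyond its +y edge. Origin: middle of its lower edge, mid-thickness. x towards the cabinet when hung, y towards the knuckles, z up. Centre of mass within 10 mm of its middle in y.
- rack: Fixed grey rack that the door stands in at the start, 130 mm long (y), 70 wide (x), 38 high; origin under its centre, axes parallel to the door's at the start. Its 13 mm slot along y is 30 mm deep, so the door's lower edge is 8 mm above the bench and a lift of 35 mm or more frees it.
- door_grip (a point): Where to hold the grip block: its middle, 185 mm above the door's origin and 30 mm above the panel's top edge. The block is 16 mm thick (x), 30 wide (y), 50 high; its top is 20 mm above this point. Axes are the door's.
- knuckle_low (a point): Lower knuckle, point on its hole's axis at its lower end: y 99, z 20 mm from the door's origin, axes parallel. Each knuckle is an upright ring 20 mm high, 25 mm outside diameter, with a 13 mm through hole. Home when at seat_low.
- knuckle_high (a point): Upper knuckle, like the lower one and 90 mm straight above it. Home when at seat_high.
- peak_knob (a joint): Peak-pointer knob on the sloping panel, rad: 0 at its zero stop, growing clockwise as seen looking at the panel, at most 1.6. Friction about 0.04 N m; it stays where it is left. At 0 the bar and its needle point straight up the slope, at the dial's first mark, by a small steel post.
- peak_grip (a point): Where to hold the knob: on its axis, 30 mm out from the panel. z is the panel's outward normal, (-0.5, 0, 0.866) in the cabinet's axes: 30 degrees from vertical, leaning to the front. x runs along the bar, to its needle; x, y turn with the knob. Bar 38 mm long, 10 wide (y), 9 to 35 mm off the panel, on a disc of 42 mm diameter, 9 mm high.
- panel (a point): Middle of the console's sloping face, under the knob: x -35, y -170, z 75 mm from the cabinet's origin. The face is 110 mm wide and 120 mm up the slope; the console stands right of the door, y -225 to -115 mm from the cabinet's origin. Axes are the cabinet's.
- slide_tray: Grey divided tray 75 x 100 x 28 mm, open on top, on the bench; origin under its centre. Not to be moved.
- oil_bottle: Small amber bottle, 40 mm diameter, 75 mm high, on the bench; origin under its centre. Not to be moved.
- mouse: Grey computer mouse 105 x 58 x 32 mm on the bench; origin under its centre, x along its length. Not to be moved.
Things that resemble listed ones, but are neither listed nor needed, are in the scene too. Of the things that look like the door, the middle-sized one is meant.

How it is judged:
By the outcome, as a careful person would: the job done as asked, in the order asked, and still so for the second after the job is handed in, with the robot touching nothing.
It also fails if it takes over 56 s, if anything falls off the work surface, if the arm or the gripper's body presses on something with over 40 N, if the wrist force passes 120 N, or if a joint passes its speed limit or range.

## Working session

There is one attempt and no reset: what is moved stays moved. The work goes in short steps, Python scripts to look and compute and a tool call to move; the robot and the scene stay as the last step left them, time stands still between calls to the robot, and variables do not carry over. Pictures are saved under pics/ and viewed, at most 10 in all, crops included, and the job is handed in when it is done.

Besides the shell and the picture viewer there is one more tool, called as a command line: name --argument value ..., lists and objects as JSON in quotes. apply_moves: Moves the arm, as the interface text tells. Its arguments: {"type":"object","properties":{"deltas":{"type":"array"},"grip_force":{"type":"number"}},"required":["deltas"]}

```bash
mkdir -p pics
cat > h.py <<'E'
from rig import manip
import numpy as np, cv2
def snap(n,f=None):
    c=manip.calibration(n); p,d=manip.snapshot(n)
    if f: cv2.imwrite('pics/'+f+'.png',p)
    np.savez('/tmp/'+(f or n)+'.npz',p=p,d=d,V=c['view'],k=[c['fx'],c['fy'],c['cx'],c['cy']])
    return p,d,c
def load(f):
    z=np.load('/tmp/'+f+'.npz'); return z['p'],z['d'],z['V'],z['k']
def pts(f):
    p,d,V,k=load(f); v,u=np.mgrid[:480,:640]
    P=np.stack([(u-k[2])/k[0]*d,-(v-k[3])/k[1]*d,-d,np.ones_like(d)],-1)
    W=P@np.linalg.inv(V).T
    W[d==0]=np.nan
    return W[...,:3]
def proj(f,X):
    p,d,V,k=load(f); q=np.c_[np.atleast_2d(X),np.ones(len(np.atleast_2d(X)))]@V.T
    return np.c_[k[0]*q[:,0]/-q[:,2]+k[2], k[3]+k[1]*q[:,1]/q[:,2]]
E
python3 - <<'E'
from h import *
for n in ('scene','side'):
    p,d,c=snap(n,n+'0'); print({k:v for k,v in c.items() if k!='view'}, np.round(np.linalg.inv(c['view']),3).tolist())
s=manip.read_state(); print(s['time'],s['eef_pos'],s['eef_rot'])
E
```

```text
{'fx': 563.4469636899955, 'fy': 563.4469636899955, 'cx': 326.73144929310547, 'cy': 236.53342218361658} [[-0.185, -0.513, 0.838, 1.755], [0.983, -0.077, 0.169, 0.252], [-0.022, 0.855, 0.518, 0.952], [0.0, 0.0, 0.0, 1.0]]
{'fx': 553.4109420361119, 'fy': 553.4109420361119, 'cx': 317.1950497449463, 'cy': 244.79643682222195} [[0.953, 0.159, -0.257, 0.036], [-0.302, 0.515, -0.802, -1.352], [0.005, 0.842, 0.539, 1.034], [0.0, 0.0, 0.0, 1.0]]
0.1 [0.27536099 0.56045896 0.23032701] [ 2.26413516e-01  9.74030888e-01 -8.09951474e-04 -3.03117215e-04]
```

View pics/scene0.png

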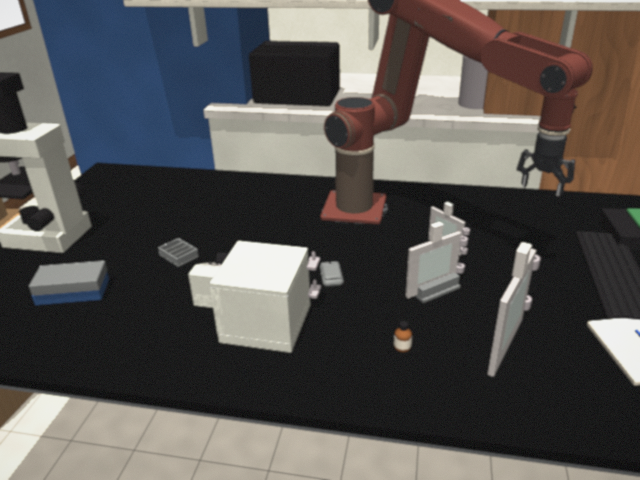

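View pics/side0.png

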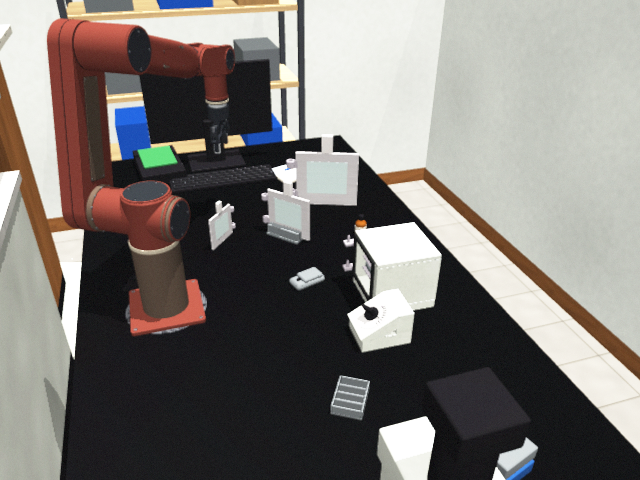

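Candidates for the door, by their pixels in the side view: small (221,225), middle-sized in the grey rack (288,213), large (327,177). I choose the rack one, at (435,265) in the scene view. The cabinet is at (262,295) in the scene view, its opening faces the robot, and the pins are at (313,262) and (314,292). The knob is at (371,312) in the side view.

Run:
```python
from h import *
S=pts('scene0');D=pts('side0')
def at(W,u,v,r=1): return np.round(np.nanmedian(W[v-r:v+r+1,u-r:u+r+1].reshape(-1,3),0),4)
print('door panel sc',at(S,435,265),'grip',at(S,437,230),'kn',at(S,461,240),at(S,461,268))
print('side panel',at(D,288,213),'grip',at(D,288,188),'kn',at(D,265,197),at(D,265,220))
print('pins',at(S,313,262),at(S,314,292),at(D,348,241),at(D,348,266),'knob',at(D,371,312))
for nm,W in (('sc',S),('side',D)):
    m=(abs(W[...,2]-.185)<.006)&(W[...,0]>.3)
    m[:, :]=m
    lab=cv2.connectedComponentsWithStats(m.astype('uint8'))
    i=1+np.argmax(lab[2][1:,4]); P=W[lab[1]==i]
    r=cv2.minAreaRect((P[:,:2]*1000).astype('float32')); print(nm,'top',len(P),np.nanmedian(P[:,2]),r,cv2.boxPoints(r).tolist())
    # door panel glazed face: plane fit
    c=at(W,*((435,265) if nm=='sc' else (288,213)))
    m=(np.linalg.norm(W[...,:2]-c[:2],axis=-1)<.12)&(W[...,2]>.05)&(W[...,2]<.25)
    lab=cv2.connectedComponents(m.astype('uint8'))[1]
    u,v=(435,265) if nm=='sc' else (288,213)
    P=W[lab==lab[v,u]]; 
    r=cv2.minAreaRect((P[:,:2]*1000).astype('float32')); print(nm,'door',len(P),P.min(0),P.max(0),r)
sc=cv2.imread('pics/scene0.png')[180:320,380:560]; sd=cv2.imread('pics/side0.png')[160:330,200:440]
a=cv2.resize(sc,None,fx=2.8,fy=2.8,interpolation=2);b=cv2.resize(sd,None,fx=3.3,fy=3.3,interpolation=2)
cv2.imwrite('pics/c1.png',b)
```

```text
door panel sc [0.4522 0.2879 0.0829] grip [0.4592 0.2844 0.199 ] kn [0.3951 0.3531 0.1337] [0.3942 0.3621 0.0411]
side panel [0.4514 0.2758 0.0906] grip [0.4505 0.2703 0.1898] kn [0.3867 0.3468 0.1277] [0.3825 0.348  0.0328]
pins [ 0.5698 -0.0249  0.1384] [ 0.5783 -0.0245  0.0489] [ 0.5566 -0.0323  0.1424] [ 0.5596 -0.0349  0.0514] knob [ 0.5187 -0.3146  0.0977]
sc top 3453 0.1835818847046573 ((665.352783203125, -135.96005249023438), (190.84036254882812, 196.7748260498047), 87.58805084228516) [[563.036865234375, -227.15516662597656], [759.6373291015625, -235.4362335205078], [767.668701171875, -44.76493835449219], [571.0682373046875, -36.48387145996094]]
sc door 2096 [0.37448368 0.21479191 0.05000915] [0.51699231 0.36801736 0.21491491] ((447.45965576171875, 290.9391784667969), (25.698318481445312, 201.822265625), 41.52657699584961)
side top 2409 0.18389927196742906 ((661.9387817382812, -138.97940063476562), (195.9093475341797, 199.05628967285156), 87.75513458251953) [[558.6500854492188, -232.96035766601562], [757.5536499023438, -240.7574462890625], [765.2274780273438, -44.998443603515625], [566.3239135742188, -37.20135498046875]]
side door 1393 [0.37623794 0.20603143 0.05005767] [0.51161963 0.36588922 0.21461363] ((444.4037170410156, 287.37615966796875), (27.25933837890625, 202.12644958496094), 41.32700729370117)
```

View pics/c1.png

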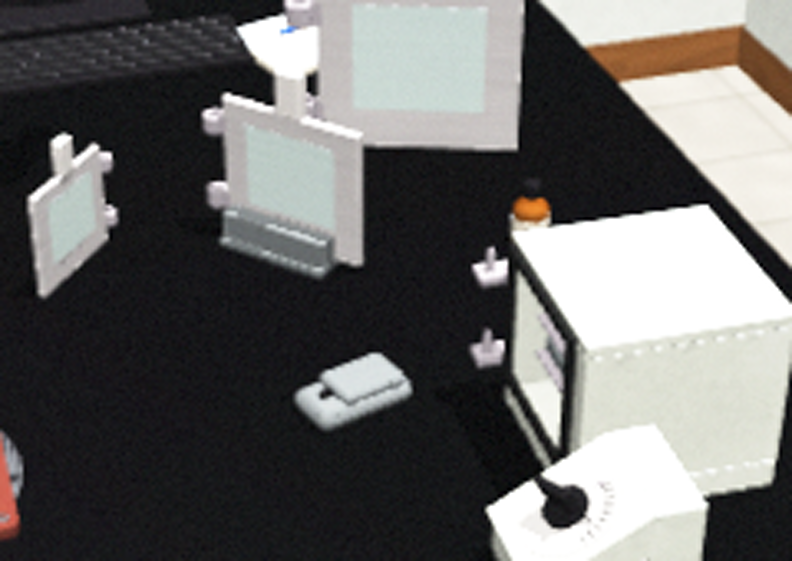

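The middle-sized door in the rack is confirmed: its grip block is at z≈0.19, yaw≈41.4°, knuckles towards −x/+y. The small and the large door are separate things. The cabinet's yaw is about −2.4° and its origin about (0.569, −0.128). Next I approach above the door grip.

apply_moves --deltas '[{"fingers":1,"xyz":[0,0,0.045],"spin":0},{"fingers":1,"xyz":[0,0,0.045],"spin":0},{"fingers":1,"xyz":[0.0224,-0.0353,0],"spin":-2.8},{"fingers":1,"xyz":[0.0224,-0.0353,0],"spin":-2.8},{"fingers":1,"xyz":[0.0224,-0.0353,0],"spin":-2.8},{"fingers":1,"xyz":[0.0224,-0.0353,0],"spin":-2.8},{"fingers":1,"xyz":[0.0224,-0.0353,0],"spin":-2.8},{"fingers":1,"xyz":[0.0224,-0.0353,0],"spin":-2.8},{"fingers":1,"xyz":[0.0224,-0.0353,0],"spin":-2.8},{"fingers":1,"xyz":[0.0224,-0.0353,0],"spin":-2.8},{"fingers":1,"xyz":[0,0,0],"spin":0},{"fingers":1,"xyz":[0,0,0],"spin":0}]'

```text
time: 1.3
eef_pos: [0.4551, 0.2777, 0.3209]
eef_rot: [0.412, 0.911, -0.0, -0.0]
wrist_force: [0.1, 1.0, -0.3]
width: 0.0856
finger_force: 0.0
```

Run:
```python
from h import *
s=manip.read_state(); print(s['time'],s['eef_pos'],s['eef_rot'],s['width'],s['wrist_force'])
p,d,c=snap('wrist','w1'); print(np.round(np.linalg.inv(c['view']),3).tolist(),c['fx'])
W=pts('w1')
m=(abs(W[...,2]-.213)<.006)
n,l,st,_=cv2.connectedComponentsWithStats(m.astype('uint8'))
for i in range(1,n):
    if st[i,4]>150: P=W[l==i]; print(st[i],np.median(P[:,2]),cv2.minAreaRect((P[:,:2]*1000).astype('float32')))
m=(abs(W[...,2]-.163)<.005)
n,l,st,_=cv2.connectedComponentsWithStats(m.astype('uint8'))
for i in range(1,n):
    if st[i,4]>150: P=W[l==i]; print('pan',st[i],np.median(P[:,2]),cv2.minAreaRect((P[:,:2]*1000).astype('float32')))
```

```text
1.3 [0.4550845  0.27773232 0.32085175] [ 4.12234662e-01  9.11077561e-01 -1.91761871e-04 -4.74069143e-04] 0.0855856019533197 [ 0.10814892  1.00559557 -0.34118224]
[[0.751, -0.635, -0.18, 0.411], [0.66, 0.723, 0.206, 0.33], [-0.001, -0.273, 0.962, 0.464], [0.0, 0.0, 0.0, 1.0]] 361.1266266541185
[303 206  22  42 904] 0.21304259414771823 ((451.6298828125, 284.08843994140625), (15.32797622680664, 29.61968994140625), 41.66774368286133)
pan [ 566   20   74  236 2092] 0.16297367330585621 ((598.4156494140625, 478.4510498046875), (19.039915084838867, 202.19911193847656), 66.36176300048828)
pan [600  31  14  23 201] 0.16404453235041477 ((529.0223388671875, 526.1298828125), (6.060362339019775, 15.581961631774902), 60.94790267944336)
pan [ 306  108   16   90 1108] 0.16316885376980195 ((419.4376220703125, 321.7364807128906), (12.418488502502441, 69.8194808959961), 40.517459869384766)
pan [308 248  11  57 622] 0.16301713511900498 ((489.3371276855469, 240.96633911132812), (9.13566780090332, 54.36018753051758), 41.11695861816406)
```

View pics/w1.png

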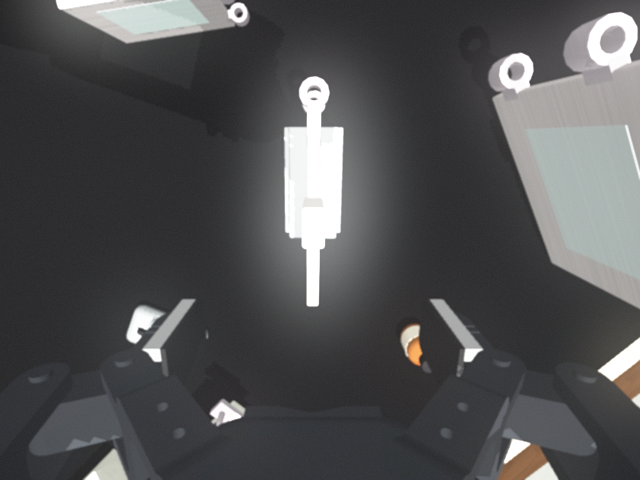

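The wrist picture shows the door edge-on from the knuckle (313,92) to its far end (313,300), with the grip at (313,222). The tool yaw matches and I'm 7 mm off along the door. I'll correct that and descend.

apply_moves --deltas '[{"fingers":1,"xyz":[-0.0035,0.0064,-0.03],"spin":0},{"fingers":1,"xyz":[0,0,-0.04],"spin":0},{"fingers":1,"xyz":[0,0,-0.04],"spin":0},{"fingers":1,"xyz":[0,0,-0.025],"spin":0},{"fingers":1,"xyz":[0,0,-0.012],"spin":0},{"fingers":-1,"xyz":[0,0,0],"spin":0},{"fingers":-1,"xyz":[0,0,0],"spin":0},{"fingers":-1,"xyz":[0,0,0],"spin":0},{"fingers":-1,"xyz":[0,0,0],"spin":0},{"fingers":-1,"xyz":[0,0,0],"spin":0},{"fingers":-1,"xyz":[0,0,0],"spin":0},{"fingers":-1,"xyz":[0,0,0],"spin":0}]' --grip_force 80

```text
time: 2.55
eef_pos: [0.452, 0.2851, 0.1758]
eef_rot: [0.411, 0.911, 0.001, 0.001]
wrist_force: [-1.1, -1.7, 6.3]
width: 0.0148
finger_force: 79.4
```

apply_moves --deltas '[{"fingers":-1,"xyz":[0,0,0.01],"spin":0},{"fingers":-1,"xyz":[0,0,0.015],"spin":0},{"fingers":-1,"xyz":[0,0,0.02],"spin":0},{"fingers":-1,"xyz":[0,0,0.02],"spin":0},{"fingers":-1,"xyz":[0,0,0.02],"spin":0},{"fingers":-1,"xyz":[0,0,0.015],"spin":0},{"fingers":-1,"xyz":[0,-0.01,0],"spin":-1.2},{"fingers":-1,"xyz":[0,-0.018,0],"spin":-2.5}]'

```text
time: 3.35
eef_pos: [0.4512, 0.2568, 0.2743]
eef_rot: [0.441, 0.898, 0.0, 0.0]
wrist_force: [-0.1, -0.2, -5.0]
width: 0.0152
finger_force: 78.1
```

apply_moves --deltas '[{"fingers":-1,"xyz":[0,-0.025,0],"spin":-3},{"fingers":-1,"xyz":[0,-0.035,0],"spin":-4},{"fingers":-1,"xyz":[0,-0.04,0],"spin":-4},{"fingers":-1,"xyz":[0,-0.04,0],"spin":-4},{"fingers":-1,"xyz":[0,-0.04,0],"spin":-4},{"fingers":-1,"xyz":[0,-0.04,0],"spin":-4},{"fingers":-1,"xyz":[0,-0.04,0],"spin":-4},{"fingers":-1,"xyz":[0,-0.04,0],"spin":-4},{"fingers":-1,"xyz":[0,-0.035,0],"spin":-4},{"fingers":-1,"xyz":[0,-0.025,0],"spin":-3},{"fingers":-1,"xyz":[0,-0.012,0],"spin":-1.5},{"fingers":-1,"xyz":[0,-0.008,0],"spin":-0.5}]'

```text
time: 4.55
eef_pos: [0.4506, -0.1239, 0.2734]
eef_rot: [0.722, 0.692, -0.0, -0.001]
wrist_force: [-0.6, 0.0, -4.1]
width: 0.0151
finger_force: 78.2
```

apply_moves --deltas '[{"fingers":-1,"xyz":[0,0,-0.015],"spin":0},{"fingers":-1,"xyz":[0,0,-0.015],"spin":0},{"fingers":-1,"xyz":[0,0,-0.008],"spin":0},{"fingers":-1,"xyz":[0,0,0],"spin":0},{"fingers":-1,"xyz":[0,0,0],"spin":0}]'

```text
time: 5.05
eef_pos: [0.4513, -0.1224, 0.2359]
eef_rot: [0.721, 0.693, -0.0, -0.0]
wrist_force: [-0.2, -0.5, -3.9]
width: 0.0153
finger_force: 78.1
```

Run:
```python
from h import *
s=manip.read_state(); print(s['time'],s['eef_pos'],s['eef_rot'],s['width'],s['wrist_force'],s['wrist_torque'])
p,d,c=snap('wrist','w2'); snap('side','s2')
a=cv2.imread('pics/s2.png')[190:340,270:470]
b=np.vstack([cv2.resize(a,(640,480),interpolation=2)])
cv2.imwrite('pics/s2c.png',b)
```

```text
5.05 [ 0.45129192 -0.12236796  0.2359147 ] [ 7.20567345e-01  6.93384834e-01 -9.11782793e-05 -4.06626538e-04] 0.015258868051527874 [-0.23473623 -0.50324591 -3.92358671] [-0.03885905 -0.0237841  -0.03104337]
```

View pics/w2.png

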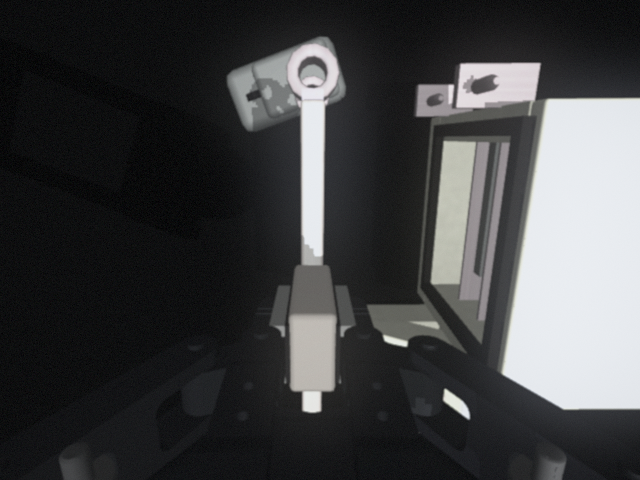

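View pics/s2c.png

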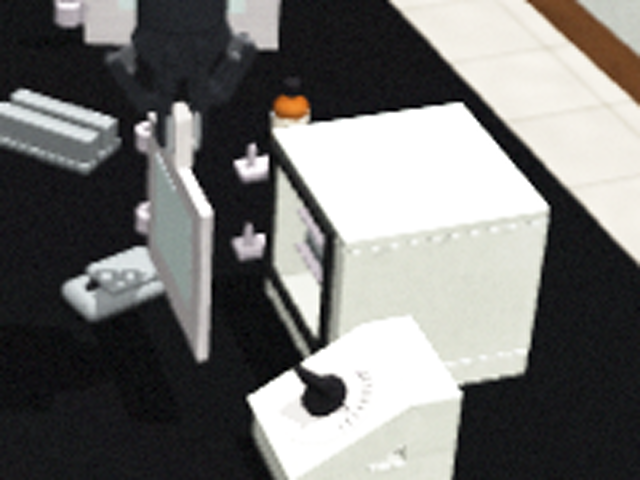

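The wrist picture shows the upper knuckle ring centred at (313,70), the door edge running straight down from it, the upper pin at (483,85) on its bracket, the lower pin at (435,100) and the cabinet's front-left corner at (545,100). The side view shows the door level in front of the cabinet. Now I measure the offset.

Run:
```python
from h import *
W=pts('w2')
def comp(z,t,u,v,nm,W=W):
    m=(abs(W[...,2]-z)<t); n,l,st,_=cv2.connectedComponentsWithStats(m.astype('uint8'))
    i=l[v,u]
    if not i: print(nm,'none',W[v,u]);return
    P=W[l==i]; print(nm,st[i],np.median(P,0).round(4),[np.round(x,1).tolist() if not isinstance(x,float) else round(x,2) for x in cv2.minAreaRect((P[:,:2]*1000).astype('float32'))],'circ',cv2.minEnclosingCircle((P[:,:2]*1000).astype('float32')))
    return P
P=comp(.198,.006,313,45,'ring');
comp(.140,.004,500,97,'bracket'); comp(.140,.004,530,80,'bracket'); comp(.05,.005,422,108,'lowbr')
comp(.185,.006,560,250,'top')
comp(.223,.004,312,150,'panel')
comp(.223,.008,312,150,'panel')
Q=W[60:115,450:545].reshape(-1,3); q=Q[(Q[:,2]>.148)&(Q[:,2]<.168)&(Q[:,0]<.59)]; print('pin pts',len(q),q.mean(0),np.median(q,0))
for z in(.15,.155,.16,.165):
    k=abs(Q[:,2]-z)<.0025; print(z,k.sum(),np.median(Q[k],0))
# predicted
o=np.array([.5689,-.1276]);t=np.deg2rad(-2.35);R=np.array([[np.cos(t),-np.sin(t)],[np.sin(t),np.cos(t)]])
s=o+R@[-.016,.099]; print('pred seat',s, 'tip px',proj('w2',[[*s,.164],[*s,.14],[*s,.05],[*s,.074]]).round(1))
# door edge direction from image row centres at panel top
e=[]
for v in range(110,235,4):
    k=abs(W[v,290:340,2]-.223)<.006
    if k.sum()>5: e.append(np.mean(W[v,290:340][k],0))
e=np.array(e); f=np.polyfit(e[:,1],e[:,0],1); print('door yaw',np.degrees(np.arctan(-f[0])),'x at y=-.122',np.polyval(f,-.1224), 'z',np.polyfit(e[:,1],e[:,2],1))
```

```text
ring [ 287   43   53   57 1806] [ 0.4565 -0.023   0.1983] [[456.7, -23.6], [24.1, 24.2], 87.79] circ ((456.38189697265625, -23.903533935546875), 12.651487350463867)
bracket [ 454   63   87   55 3162] [ 0.5708 -0.0262  0.1401] [[569.3, -29.4], [31.3, 49.1], 88.01] circ ((569.3644409179688, -26.346494674682617), 27.066146850585938)
bracket [ 454   63   87   55 3162] [ 0.5708 -0.0262  0.1401] [[569.3, -29.4], [31.3, 49.1], 88.01] circ ((569.3644409179688, -26.346494674682617), 27.066146850585938)
lowbr [ 414   84   59   40 1107] [ 0.5616 -0.0281  0.0502] [[568.9, -29.3], [31.4, 48.1], 87.48] circ ((568.2597045898438, -26.46476173400879), 26.024066925048828)
top [  487    98   153   311 38958] [ 0.6013 -0.1259  0.185 ] [[595.1, -137.7], [90.0, 203.2], 11.43] circ ((616.1300659179688, -133.54983520507812), 103.92111206054688)
panel [ 301   99   27  168 3856] [ 0.4546 -0.0701  0.2233] [[454.7, -73.2], [71.2, 11.7], 88.73] circ ((454.66009521484375, -73.26863861083984), 35.741798400878906)
panel [ 295   99   36  173 3973] [ 0.4545 -0.0711  0.2234] [[455.8, -73.5], [71.7, 15.7], 85.73] circ ((455.7553405761719, -73.84711456298828), 36.360599517822266)
pin pts 556 [ 0.56245791 -0.03274907  0.15839848] [ 0.55717146 -0.02949913  0.1589881 ]
0.15 105 [ 0.5557944  -0.03051242  0.15006668]
0.155 128 [ 0.555299   -0.03006272  0.15534922]
0.16 179 [ 0.5562403  -0.02905758  0.15994874]
0.165 147 [ 0.55880229 -0.02876598  0.16423157]
pred seat [ 0.55697283 -0.0280272 ] tip px [[495.6  83.3]
 [476.6  89. ]
 [430.6 102.7]
 [440.1  99.8]]
door yaw -2.3804556536049724 x at y=-.122 0.4524088003270993 z [0.00220599 0.22348108]
```

Ring at (456.5, −23.7), pin at about (557.5, −27.6), and the yaw already agrees (−2.4°). I'll go in most of the way and look once more.

apply_moves --deltas '[{"fingers":-1,"xyz":[0.01,-0.0004,0],"spin":0},{"fingers":-1,"xyz":[0.015,-0.0006,0],"spin":0},{"fingers":-1,"xyz":[0.015,-0.0006,0],"spin":0},{"fingers":-1,"xyz":[0.015,-0.0006,0],"spin":0},{"fingers":-1,"xyz":[0.01,-0.0004,0],"spin":0},{"fingers":-1,"xyz":[0.005,-0.0002,0],"spin":0},{"fingers":-1,"xyz":[0,0,0],"spin":0},{"fingers":-1,"xyz":[0,0,0],"spin":0}]'

```text
time: 5.95
eef_pos: [0.5211, -0.1258, 0.2362]
eef_rot: [0.721, 0.693, -0.0, -0.0]
wrist_force: [-1.0, 0.5, -4.3]
width: 0.0152
finger_force: 78.6
```

Run:
```python
from h import *
snap('wrist','w3'); W=pts('w3')
def comp(z,t,c,nm):
    m=(abs(W[...,2]-z)<t)&(np.linalg.norm(W[...,:2]-c,axis=-1)<.045); P=W[m]
    r=cv2.minAreaRect((P[:,:2]*1000).astype('float32')); print(nm,len(P),np.round(r[0],1),np.round(r[1],1),round(r[2],1), 'box',(P.min(0)*1000).round(1),(P.max(0)*1000).round(1))
comp(.198,.005,[.5265,-.027],'ring'); comp(.14,.003,[.569,-.028],'br')
for z in(.148,.153,.158,.1635):
    m=(abs(W[...,2]-z)<.002)&(np.linalg.norm(W[...,:2]-[.5575,-.0276],axis=-1)<.011); P=W[m]*1000
    if len(P): print(z,len(P),P.min(0).round(1),P.max(0).round(1),np.median(P,0).round(1))
print(proj('w3',[[.5575,-.0276,.164],[.5575,-.0276,.14]]), manip.read_state()['eef_pos'])
cv2.imwrite('pics/w3c.png',cv2.resize(cv2.imread('pics/w3.png')[20:170,280:480],(800,600),interpolation=2))
```

```text
ring 1795 [526.5 -27. ] [24.2 24.1] 86.9 box [514.3 -39.3 193. ] [538.6 -14.9 200.9]
br 3040 [569.4 -34.8] [42.1 48.2] 88.5 box [545.4 -55.8 137. ] [593.8 -13.2 143. ]
0.148 16 [553.  -30.9 146.2] [559.1 -26.  149.7] [554.9 -30.1 148.3]
0.153 19 [553.  -30.9 151.1] [558.8 -25.3 154.7] [554.3 -29.3 152.9]
0.158 89 [553.2 -30.9 156.3] [561.9 -22.2 160. ] [555.9 -28.  158.4]
0.1635 93 [554.4 -29.9 161.6] [560.4 -23.7 165.4] [557.3 -26.6 163.7]
[[369.25529329  80.96055361]
 [363.37554933  86.87010505]] [ 0.52095113 -0.12584227  0.23619304]
```

View pics/w3c.png

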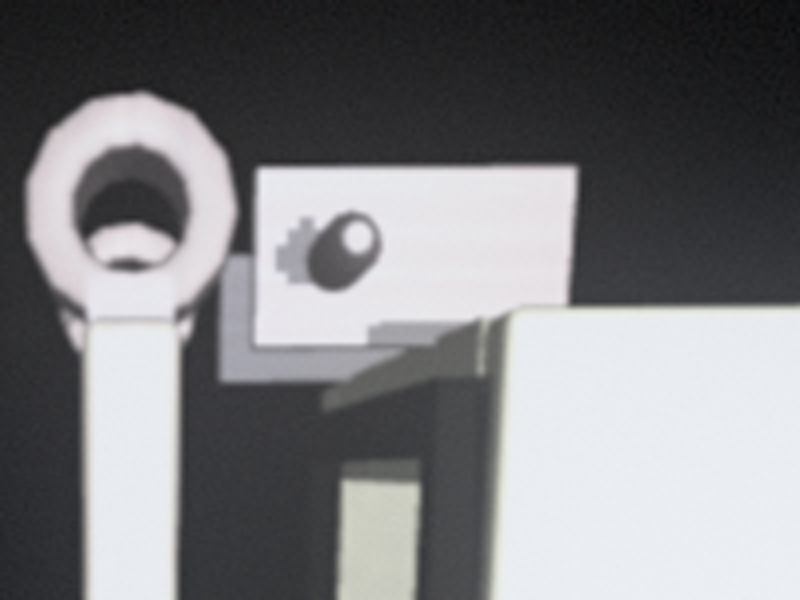

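The crop shows the ring centred at (130,205) and the pin tip at (358,237), i.e. image (369.5,79.2). So the pin is at (557.5, −26.7), and the remaining shift is (+31, +0.3) mm.

apply_moves --deltas '[{"fingers":-1,"xyz":[0.01,0.0001,0],"spin":0},{"fingers":-1,"xyz":[0.01,0.0001,0],"spin":0},{"fingers":-1,"xyz":[0.007,0.0001,0],"spin":0},{"fingers":-1,"xyz":[0.004,0,0],"spin":0},{"fingers":-1,"xyz":[0,0,0],"spin":0},{"fingers":-1,"xyz":[0,0,0],"spin":0},{"fingers":-1,"xyz":[0,0,0],"spin":0}]'

```text
time: 6.7
eef_pos: [0.5522, -0.1255, 0.2362]
eef_rot: [0.721, 0.693, -0.0, -0.0]
wrist_force: [0.3, -0.4, -4.6]
width: 0.015
finger_force: 78.7
```

Run:
```python
from h import *
snap('wrist','w4'); W=pts('w4')
m=(abs(W[...,2]-.198)<.005)&(np.linalg.norm(W[...,:2]-[.5575,-.0267],axis=-1)<.03); P=W[m]
r=cv2.minAreaRect((P[:,:2]*1000).astype('float32')); print(len(P),r,P.min(0),P.max(0))
s=manip.read_state();print(s['eef_pos'],s['wrist_force'],s['wrist_torque'])
```

```text
1793 ((557.6328735351562, -26.678977966308594), (24.17477798461914, 24.226696014404297), 86.9836654663086) [ 0.54534645 -0.03897762  0.19312296] [ 0.56971462 -0.01460001  0.2006059 ]
[ 0.55211512 -0.12558211  0.23621434] [-0.03651755 -0.13274335 -4.75890478] [-0.01753937 -0.02010839  0.00613512]
```

apply_moves --deltas '[{"fingers":-1,"xyz":[0,0,-0.006],"spin":0},{"fingers":-1,"xyz":[0,0,-0.006],"spin":0},{"fingers":-1,"xyz":[0,0,-0.004],"spin":0},{"fingers":-1,"xyz":[0,0,-0.003],"spin":0},{"fingers":-1,"xyz":[0,0,-0.003],"spin":0},{"fingers":-1,"xyz":[0,0,0],"spin":0}]'

```text
time: 7.35
eef_pos: [0.5521, -0.1255, 0.2137]
eef_rot: [0.721, 0.693, -0.0, -0.0]
wrist_force: [0.6, 0.2, -4.4]
width: 0.015
finger_force: 78.6
```

apply_moves --deltas '[{"fingers":-1,"xyz":[0,0,-0.003],"spin":0},{"fingers":-1,"xyz":[0,0,-0.003],"spin":0},{"fingers":-1,"xyz":[0,0,-0.003],"spin":0},{"fingers":-1,"xyz":[0,0,-0.002],"spin":0},{"fingers":-1,"xyz":[0,0,-0.001],"spin":0},{"fingers":-1,"xyz":[0,0,-0.001],"spin":0},{"fingers":-1,"xyz":[0,0,0],"spin":0}]'

```text
time: 8.05
eef_pos: [0.5523, -0.1256, 0.2012]
eef_rot: [0.721, 0.693, -0.0, -0.0]
wrist_force: [0.6, -0.1, -4.4]
width: 0.0153
finger_force: 78.7
```

apply_moves --deltas '[{"fingers":-1,"xyz":[0,0,-0.001],"spin":0},{"fingers":-1,"xyz":[0,0,-0.0005],"spin":0},{"fingers":-1,"xyz":[0,0,0],"spin":0}]'

```text
time: 8.35
eef_pos: [0.5523, -0.1256, 0.1997]
eef_rot: [0.721, 0.693, -0.0, -0.0]
wrist_force: [0.2, -0.4, -4.7]
width: 0.0151
finger_force: 78.7
```

Expected seating is at z≈0.198. I'll continue down in half-millimetre steps until the weight is taken.

apply_moves --deltas '[{"fingers":-1,"xyz":[0,0,-0.0005],"spin":0},{"fingers":-1,"xyz":[0,0,-0.0005],"spin":0},{"fingers":-1,"xyz":[0,0,-0.0005],"spin":0},{"fingers":-1,"xyz":[0,0,0],"spin":0}]'

```text
time: 8.75
eef_pos: [0.5523, -0.1256, 0.1982]
eef_rot: [0.721, 0.693, -0.0, -0.0]
wrist_force: [0.2, -0.4, -4.1]
width: 0.015
finger_force: 78.7
```

apply_moves --deltas '[{"fingers":-1,"xyz":[0,0,-0.0005],"spin":0},{"fingers":-1,"xyz":[0,0,0],"spin":0}]'

```text
time: 8.95
eef_pos: [0.5524, -0.1256, 0.1978]
eef_rot: [0.721, 0.693, 0.0, 0.0]
wrist_force: [-0.4, -0.9, -4.0]
width: 0.0153
finger_force: 78.7
```

apply_moves --deltas '[{"fingers":-1,"xyz":[0,0,-0.0005],"spin":0},{"fingers":-1,"xyz":[0,0,-0.0005],"spin":0},{"fingers":-1,"xyz":[0,0,0],"spin":0}]'

```text
time: 9.25
eef_pos: [0.5526, -0.1258, 0.1975]
eef_rot: [0.721, 0.693, 0.0, 0.0]
wrist_force: [-1.9, -0.9, 0.7]
width: 0.0151
finger_force: 79.3
```

Run:
```python
from h import *
snap('wrist','w5'); W=pts('w5')
for z in (.161,):
    m=(abs(W[...,2]-z)<.005)&(np.linalg.norm(W[...,:2]-[.5575,-.0267],axis=-1)<.02); P=W[m]
    r=cv2.minAreaRect((P[:,:2]*1000).astype('float32')); print(len(P),r,np.median(P,0))
m=(abs(W[...,2]-.14)<.006)&(np.linalg.norm(W[...,:2]-[.5795,-.0255],axis=-1)<.009); print('bracket z',np.median(W[m],0))
s=manip.read_state();print(s['eef_pos'],s['wrist_force'])
```

```text
2103 ((559.4926147460938, -26.77692413330078), (24.49000358581543, 27.808311462402344), 89.19377899169922) [ 0.5576822  -0.02699363  0.16013223]
bracket z [ 0.57954163 -0.02521854  0.14028633]
[ 0.55260919 -0.12583339  0.19748148] [-1.3571058  -0.91557519  0.53246761]
```

Contact: the weight is taken, the ring top is at 0.160 and the bracket at 0.140, i.e. seated (20 mm). I'll release and rise.

apply_moves --deltas '[{"fingers":-0.5,"xyz":[0,0,0],"spin":0},{"fingers":-0.3,"xyz":[0,0,0],"spin":0},{"fingers":-0.1,"xyz":[0,0,0],"spin":0},{"fingers":-0.1,"xyz":[0,0,0],"spin":0},{"fingers":-0.1,"xyz":[0,0,0],"spin":0},{"fingers":-0.1,"xyz":[0,0,0.005],"spin":0},{"fingers":-0.1,"xyz":[0,0,0.02],"spin":0},{"fingers":-0.1,"xyz":[0,0,0.04],"spin":0},{"fingers":-0.1,"xyz":[0,0,0.04],"spin":0},{"fingers":-0.1,"xyz":[0,0,0.02],"spin":0}]'

```text
time: 10.3
eef_pos: [0.5535, -0.126, 0.3266]
eef_rot: [0.721, 0.693, 0.001, 0.003]
wrist_force: [0.4, 0.0, 0.0]
width: 0.0384
finger_force: 0.0
```

apply_moves --deltas '[{"fingers":-0.5,"xyz":[-0.01,-0.04,0],"spin":0},{"fingers":-1,"xyz":[-0.012,-0.045,0],"spin":0},{"fingers":-1,"xyz":[-0.012,-0.044,0],"spin":0},{"fingers":-1,"xyz":[0,0,0],"spin":0},{"fingers":-1,"xyz":[0,0,0],"spin":0},{"fingers":-1,"xyz":[0,0,0],"spin":0}]'

```text
time: 10.9
eef_pos: [0.5186, -0.2538, 0.322]
eef_rot: [0.721, 0.693, 0.0, -0.0]
wrist_force: [-0.1, 0.9, -0.6]
width: -0.0003
finger_force: 0.0
```

Run:
```python
from h import *
a,_,_=snap('wrist','w6'); b,_,_=snap('side','s6')
A=[[.5275,-.2947,.075],[.5125,-.2941,.101]]
q=proj('w6',A); print(q)
u,v=q[0].astype(int); u=np.clip(u,110,530); v=np.clip(v,90,390); print(u,v)
ca=cv2.resize(a[v-90:v+90,u-100:u+100],(400,360),interpolation=2)
cb=cv2.resize(b[200:340,320:460],(360,360),interpolation=2)
cv2.imwrite('pics/k1.png',np.hstack([ca,cb]))
```

```text
[[320.5920115  239.86084138]
 [306.86885034 246.56282333]]
320 239
```

View pics/k1.png

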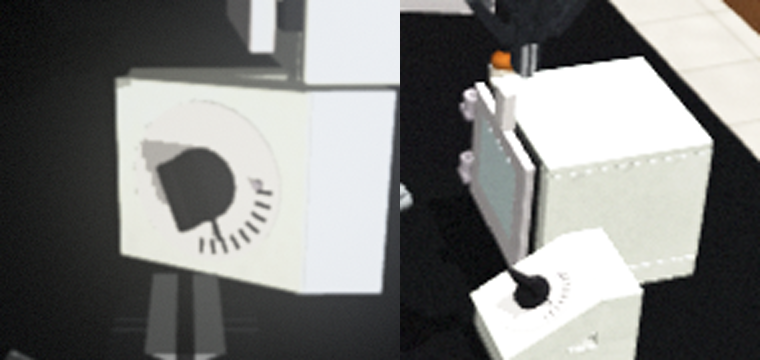

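The left crop (up = +y, right = up the slope) shows the knob at (205,183), the needle at (220,240), about 75° from the post at (257,183). The right crop shows the door hung and shut, both knuckles on their pins. I'll straddle the bar, turn it counterclockwise about 75°, then close at the zero direction.

apply_moves --deltas '[{"fingers":0,"xyz":[-0.002,-0.02,-0.03],"spin":7},{"fingers":0,"xyz":[-0.002,-0.02,-0.03],"spin":8},{"fingers":0,"xyz":[0,0,-0.04],"spin":0},{"fingers":0,"xyz":[0,0,-0.04],"spin":0},{"fingers":0,"xyz":[0,0,-0.03],"spin":0},{"fingers":0,"xyz":[0,0,-0.02],"spin":0},{"fingers":0,"xyz":[0,0,-0.015],"spin":0},{"fingers":0,"xyz":[0,0,-0.01],"spin":0},{"fingers":0,"xyz":[0,0,0],"spin":0}]' --grip_force 20

```text
time: 11.9
eef_pos: [0.5142, -0.2937, 0.1058]
eef_rot: [0.624, 0.781, -0.0, -0.001]
wrist_force: [-0.4, 0.5, -0.1]
width: 0.0427
finger_force: 0.0
```

apply_moves --deltas '[{"fingers":0,"xyz":[0,0,-0.006],"spin":0},{"fingers":-0.2,"xyz":[0,0,-0.006],"spin":0},{"fingers":-0.4,"xyz":[0,0,0],"spin":0},{"fingers":-0.45,"xyz":[0,0,0],"spin":0},{"fingers":-0.45,"xyz":[0,0,0],"spin":5},{"fingers":-0.45,"xyz":[0,0,0],"spin":5}]'

```text
time: 12.5
eef_pos: [0.5146, -0.2949, 0.0953]
eef_rot: [0.553, 0.833, -0.0, 0.0]
wrist_force: [-0.2, -0.5, -1.1]
width: 0.0236
finger_force: 0.0
```

apply_moves --deltas '[{"fingers":-0.45,"xyz":[0,0,0],"spin":5},{"fingers":-0.45,"xyz":[0,0,0],"spin":5},{"fingers":-0.45,"xyz":[0,0,0],"spin":5},{"fingers":-0.45,"xyz":[0,0,0],"spin":5},{"fingers":-0.5,"xyz":[0,0,0],"spin":5},{"fingers":-0.5,"xyz":[0,0,0],"spin":5}]'

```text
time: 13.1
eef_pos: [0.5137, -0.2951, 0.0954]
eef_rot: [0.318, 0.948, -0.001, -0.001]
wrist_force: [-5.1, -0.6, 2.3]
width: 0.0213
finger_force: 2.6
```

apply_moves --deltas '[{"fingers":-0.5,"xyz":[0,0,0],"spin":5},{"fingers":-0.55,"xyz":[0,0,0],"spin":5},{"fingers":-0.55,"xyz":[0,0,0],"spin":5},{"fingers":-0.6,"xyz":[0,0,0],"spin":5},{"fingers":-0.6,"xyz":[0,0,0],"spin":5},{"fingers":-0.6,"xyz":[0,0,0],"spin":5},{"fingers":-0.6,"xyz":[0,0,0],"spin":5},{"fingers":-0.6,"xyz":[0,0,0],"spin":0}]'

```text
time: 13.9
eef_pos: [0.5147, -0.2952, 0.0956]
eef_rot: [0.02, 1.0, -0.001, 0.001]
wrist_force: [-1.5, -0.8, 1.1]
width: 0.017
finger_force: 1.0
```

apply_moves --deltas '[{"fingers":-0.75,"xyz":[0,0,0],"spin":0},{"fingers":-1,"xyz":[0,0,0],"spin":0},{"fingers":-1,"xyz":[0,0,0],"spin":0},{"fingers":-1,"xyz":[0,0,0],"spin":0},{"fingers":-1,"xyz":[0,0,0],"spin":1.5},{"fingers":-1,"xyz":[0,0,0],"spin":1},{"fingers":-1,"xyz":[0,0,0],"spin":0}]' --grip_force 30

```text
time: 14.6
eef_pos: [0.5144, -0.2945, 0.0952]
eef_rot: [-0.001, 1.0, 0.0, 0.0]
wrist_force: [-3.1, 2.8, 5.4]
width: 0.0091
finger_force: 34.9
```

```bash
python3 -c "
from h import *
s=manip.read_state();print(s['eef_pos'],s['eef_rot'],s['wrist_force'],s['wrist_torque'],s['width'])"
```

```text
[ 0.51439143 -0.29450089  0.09519062] [-1.47564859e-03  9.99998899e-01  1.42252809e-04  5.72830737e-05] [-3.05248012  2.80229     5.38313574] [ 0.39044432  0.28425203 -0.48280777] 0.00907316912629511
```

The torque shows the knob on its stop. I'll release, rise, back off and check.

apply_moves --deltas '[{"fingers":-1,"xyz":[0,0,0],"spin":-1.5},{"fingers":-0.6,"xyz":[0,0,0],"spin":0},{"fingers":-0.4,"xyz":[0,0,0],"spin":0},{"fingers":-0.4,"xyz":[0,0,0],"spin":0},{"fingers":-0.4,"xyz":[0,0,0.02],"spin":0},{"fingers":-0.4,"xyz":[0,0,0.04],"spin":0},{"fingers":-0.4,"xyz":[0,0,0.04],"spin":0},{"fingers":-0.4,"xyz":[0,0,0.04],"spin":0},{"fingers":-0.4,"xyz":[0,0,0.04],"spin":0},{"fingers":-0.4,"xyz":[0.02,0,0.03],"spin":0},{"fingers":-0.4,"xyz":[0.02,0,0],"spin":0},{"fingers":-0.4,"xyz":[0,0,0],"spin":0}]'

```text
time: 15.8
eef_pos: [0.5563, -0.2948, 0.306]
eef_rot: [0.01, 1.0, -0.001, 0.001]
wrist_force: [-0.4, 0.2, -1.0]
width: 0.0257
finger_force: 0.0
```

Run:
```python
from h import *
a,_,_=snap('wrist','w7'); b,_,_=snap('side','s7')
q=proj('w7',[[.5275,-.2947,.075]])[0]; print(q)
u,v=int(np.clip(q[0],100,540)),int(np.clip(q[1],90,390))
cv2.imwrite('pics/k2.png',np.hstack([cv2.resize(a[v-90:v+90,u-100:u+100],(400,360),interpolation=2),cv2.resize(b[200:340,320:460],(360,360),interpolation=2)]))
```

```text
[311.95386175 177.38058705]
```

View pics/k2.png

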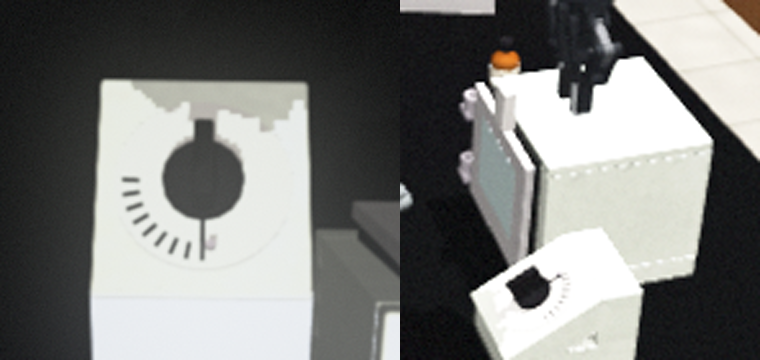

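The needle at (203,225) points straight up the slope at the first mark, beside the post. One numeric check of the door before handing in.

Run:
```python
from h import *
W=pts('s7'); o=np.array([.5694,-.1263]);t=np.deg2rad(-2.35);R=np.array([[np.cos(t),-np.sin(t)],[np.sin(t),np.cos(t)]])
C=W.copy(); C[...,:2]=(W[...,:2]-o)@R; C*=1000
m=(abs(C[...,0]+21)<9)&(abs(C[...,1])<80)&(C[...,2]>60)&(C[...,2]<175); P=C[m]
print(len(P),'x vs y,z',np.linalg.lstsq(np.c_[P[:,1:],np.ones(len(P))],P[:,0],rcond=None)[0], np.median(P,0))
W6=pts('w6')
g=C[(abs(C[...,0]+16)<14)&(abs(C[...,1])<18)&(C[...,2]>200)&(C[...,2]<245)]; print('grip top',np.percentile(g[:,2],[50,95,99]),'y',np.percentile(g[:,1],[2,98]))
```

```text
643 x vs y,z [-8.33630411e-03  3.18599438e-03 -1.93854380e+01] [-18.98945736  -5.56263397 119.88538221]
grip top [223.03368779 232.62403031 233.58566698] y [-17.65180515   7.76130757]
```

```bash
python3 -c "
from rig import manip
print(manip.close_job())"
```

```text
the job is handed in; nothing more can be done
None
```

The door is hung and shut with both knuckles down on their pins, and the peak-pointer knob is back at its zero stop; the job was handed in at about 16 s, and the tray, bottle and mouse were never touched.

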